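# Shut the air valve in the bench valve box

### The job

The inspection bench's air supply must be shut off: with the fingertips, push the rib of the sliding cover until the valve box is fully open, then push the valve handle that ends in a round disc clockwise until it is fully shut (crosswise to its pipe). Push only, never pinch the rib or a handle; leave the plain straight handle and everything standing around as they are, and leave the cover open.

Things in the scene. Friction and masses are not known exactly. Their poses are not given: they have to be found in the camera images.
- valve_box: Low grey box fixed on the bench, 166 mm (x) by 515 (y), top rails 63 above the bench. Origin on the bench; -y end at y -250; x away from the robot, y along the box, z up. The pit at its -y end (inside: x -75 to 75, y -242 to 10, floor 12 above the bench) holds two valves, stems at x 35 and y -175 or -75; which has the disc handle varies. The cover slides over the closed deck at the +y end.
- cover (a joint): Travel of the sliding cover, m: 0 = shut over the pit, grows along the box's +y, 0.24 = fully open against its stop, pit uncovered. It stays where it is left; about 2.5 N of friction plus 6 N per m/s.
- cover_rib (a point): Centre of the upright rib of the cover. The cover is a steel plate 146 (x) by 260 (y) and 4 thick, its top 60 above the bench; the rib stands across the middle of it, 100 long (box x), 14 thick (box y), from the plate up to 86 above the bench. This point is 73 above the bench. Axes as the valve box.
- disc_handle (a joint): Turn of the disc-ended handle about its upright stem, rad: 0 = open (the handle lies along its pipe and points to the valve box's -x), grows clockwise seen from above, 1.571 = fully shut (crosswise, pointing to the box's +y), where it meets a firm stop. It stays where it is left; about 0.12 N m turns it.
- disc_stem (a point): Point on the stem axis of the disc-ended handle, half-way up the handle (40 above the bench). The handle is 14 to 16 high: its underside is 32 and its top 48 above the bench, 8 below the underside of the cover. Its +z is up and it turns with the handle; the handle runs from the stem along this frame's -x.
- disc_end (a point): Centre of the flat round disc, 34 diameter and 16 thick, at the end of the handle to be shut; 55 from the stem axis, 40 above the bench. The bar between stem and disc is 14 wide. Same frame directions as disc_stem. The disc is the mark: the other handle has none.
- plain_handle (a joint): Turn of the plain straight handle about its upright stem, rad: 0 = open (the handle lies along its pipe and points to the valve box's -x), grows clockwise seen from above, 1.571 = fully shut (crosswise, pointing to the box's +y), where it meets a firm stop. It stays where it is left; about 0.12 N m turns it.
- plain_stem (a point): Point on the stem axis of the plain straight handle, half-way up the handle (40 above the bench). The handle is 14 to 16 high: its underside is 32 and its top 48 above the bench, 8 below the underside of the cover. Its +z is up and it turns with the handle; the handle runs from the stem along this frame's -x.
- plain_end (a point): Point 55 from the stem on the plain handle, a straight bar 14 wide that reaches 72 from its stem, with no disc; 40 above the bench. This valve must be left as it is.
- bottle0: Green glass bottle, 74 diameter, 290 tall, standing upright on the bench to the right of the work. Bystander. Origin at the centre of its underside.
- ring_gauge: Steel ring, outer diameter 60, hole 32, 22 high, lying on the bench on the robot's side of the valve box. Bystander. Origin at the centre of its underside.
- plug_gauge: Dark steel stepped plug gauge, 32 diameter, 72 tall, standing just beyond the valve box. Bystander. Origin at the centre of its underside.
- jar: Small jar, 52 diameter, 60 tall, with white cap, just beyond the valve box. Bystander. Origin at the centre of its underside.
- wrench: Steel wrench, 150 long, lying on the bench left of the valve box. Bystander. Origin at the middle of its underside, length along its x.
- bottle1: Green glass bottle, 74 diameter, 290 tall, standing upright on the bench to the right of the work. Bystander. Origin at the centre of its underside.
- bottle2: Green glass bottle, 74 diameter, 290 tall, standing upright on the bench to the right of the work. Bystander. Origin at the centre of its underside.

How it is judged:
On the way, in this order (a step that is already met when the one before it is completed fails the run):
1. the cover is slid fully open while the disc handle is still open (value of joint cover above 0.22 m and value of joint disc_handle below 0.6 rad), for 0.2 s.
2. the disc handle is pushed fully shut (value of joint disc_handle above 1.45 rad), for 0.2 s.
At the end, for the whole second after the job is handed in: The disc handle is within 0.12 rad of its shut stop, the cover is within 20 mm of its fully open stop, both are at rest, and the end of the plain handle is within 15 mm of where it began (value of joint disc_handle above 1.45 rad and value of joint cover above 0.22 m and not (distance of plain_end from where it was at the start of the episode above 0.015 m) and velocity of joint disc_handle between -0.05 and 0.05 rad/s and velocity of joint cover between -0.01 and 0.01 m/s); the robot touches nothing.
It fails at once if the cover's rib or a handle is pinched (both its faces pressed at once, over 6 N each) ((contact force between the fingers and cover_c1 above 6 N and contact force between the fingers and cover_c2 above 6 N) or (contact force between the fingers and plain_handle_c2 above 6 N and contact force between the fingers and plain_handle_c3 above 6 N) or ((contact force between the fingers and disc_handle_c2 above 6 N or contact force between the fingers and disc_handle_c3 above 6 N) and (contact force between the fingers and disc_handle_c4 above 6 N or contact force between the fingers and disc_handle_c5 above 6 N))).
It fails at once if the plain handle is moved (over 15 mm at its end) (distance of plain_end from where it was at the start of the episode above 0.015 m).
It fails at once if a bystander is pushed, lifted or knocked over (moved over 20 mm or tilted over 0.3 rad) (distance of any of bottle0, ring_gauge, plug_gauge, jar, wrench, bottle1, bottle2 from where it was at the start of the episode above 0.02 m or angle between any of bottle0, ring_gauge, plug_gauge, jar, wrench, bottle1, bottle2's own z axis and vertical above 0.3 rad).
It also fails if it takes over 50 s, if anything falls off the work surface, if the arm or the gripper's body presses on something with over 40 N, if the wrist force passes 120 N, or if a joint passes its speed limit or range.

### The arm

A 6-joint arm with a two-finger parallel gripper is mounted at the origin on the work surface. World frame = base frame: x ahead of the robot, y to its left, z up, the work surface at z = 0. Lengths are in m, angles in rad, forces in N, time in s.
With the tool pointing down it reaches from about 0.35 to 0.975 m from the base axis. Payload 4.9 kg.
Tool frame: the origin (TCP) lies at the very end of the fingers, on their centre line; the grasp point (between the pads) lies 19 mm behind it (manip.hold_point_z is the distance from the TCP to the grasp point, in m); z points along the fingers, x is the direction in which the jaws open and shut, and the axes are right-handed (so a half turn about z gives the same grasp; the last joint's range is limited). The gripper opens to 85 mm and grips with 20 to 120 N. Pads are 22 mm wide; open, the fingers measure 114 mm over their backs; the gripper's body (76 mm by 85 mm) begins 54 mm behind the grasp point. The pads swing forward as they close: fully open they stand 13 mm farther back than shut.
Start: joints at [1.119, 0.053, 1.613, -0, 1.476, -0.119], TCP at [0.204, 0.591, 0.231] pointing down, gripper open.
Joint ranges: [-3.01, 3.01], [-1.01, 2.22], [0.06, 2.58], [-1.02, 4.17], [0.09, 2.62], [-3.14, 3.14]. Speed limits (rad/s): [2.57, 2.57, 3.14, 3.14, 3.14, 3.14].

### API

Orientations are given as a unit quaternion [w, x, y, z].
In Python, from plant import manip gives the robot as it stands.
- The arm moves only by the shell command python3 -m handwheel 'ROWS' [OPENING]. ROWS is JSON, a list of rows, each an object of numbers: "dx", "dy", "dz": the shift along the tool's x, y, z in m; "ax", "ay", "az": the turn, a rotation vector about the tool's x, y, z in rad. In form: [{"dx": .., "dy": .., "dz": .., "ax": .., "ay": .., "az": ..}, ...]. A call has 1 to 5 rows; each row is the pose to reach, as a shift and turn from the pose commanded when the call began, along the tool's axes at that moment; what a row does not reach only later rows make up. A row lasts 1/8 s, in which the tool goes at most 62.5 mm and 10.7 degrees, less where a joint would pass 70% of its speed; a pose out of reach is approached as far as the arm can. A call with a gripper value outside its range is refused whole. OPENING is the closure in counts, from 0 (fully open) to 255 (shut), set as the call begins (- or left out, the last holds). The fingers move at their own pace and stop on an object; the grip force is fixed at half the most. Time passes only in rows, so rows that repeat a pose let the fingers close. It gives the time, the measured TCP pose, the force and the opening at its end, in the units of the state.
- manip.state(): the state, without advancing time (a new reading comes with each control period).
- manip.grab_frame(name): name is "side" or "top"; returns a dict with "image" (384x512x3 uint8, blue, green, red), "z_map" (384x512 float32, m along the optical axis (not along the pixel's ray), 0 where there is no reading), "K" (3x3 intrinsics, pixels), "xyz" and "rotation" of the camera in the world. Camera axes: x right, y up, looking along -z (the intrinsics and any distortion apply to the point x, -y, -z); pixel columns grow to the right and rows downward; lengths in m; the calibration is good to about 2 mm. A picture is of the moment at which its call begins.
- manip.job_done(): hands the job in, once; it reports no verdict.
The state is a dict: "time": time; "joint_pos": joint angles; "joint_vel": joint speeds; "joint_efforts": joint torques, N m; "tool_pos": TCP position; "tool_rot": TCP orientation; "contact_force": force on the tool from outside, world axes, zero at the start; "ft_torque": the same for the moment, N m; "gripper_width": opening from 0.0 (shut) to 1.0 (fully open).
Only numpy, scipy, OpenCV 4.12 (cv2) and the standard library are available. Lean on these libraries where they do the work, as an engineer would, in place of code of your own. Each camera call takes 0.05 s, during which the arm holds its last target.

## Working session

There is one attempt and no reset: what is moved stays moved. The work goes in short steps, Python scripts to look and compute and a shell command to move; the robot and the scene stay as the last step left them, time stands still between calls to the robot, and variables do not carry over. Pictures are saved under pics/ and viewed, and the job is handed in when it is done.

```bash
ls; mkdir -p pics; python3 - <<'E'
from plant import manip
import cv2, pickle
s=manip.state()
for k,v in s.items(): print(k,v)
d={}
for n in("side","top"):
    f=manip.grab_frame(n); d[n]=f; cv2.imwrite(f"pics/{n}0.png",f["image"]); print(n,f["K"],f["xyz"],f["rotation"])
pickle.dump(d,open("f0.pkl","wb"))
E
```

```text
pics
time 0.0
joint_pos [ 1.11902471e+00  5.33472309e-02  1.61429474e+00  3.27515981e-05
  1.47599596e+00 -1.18967576e-01]
joint_vel [ 6.98070688e-04  5.33882524e-04 -6.78796672e-04 -1.55647044e-03
 -1.46869065e-03 -4.12119514e-05]
joint_efforts [-1.87463284e-04 -3.93695140e+01 -3.70169020e+01 -1.61901248e-04
  7.36112619e-03 -6.52082122e-07]
tool_pos [0.20388276 0.59015324 0.23006854]
tool_rot [ 4.76000011e-04  8.14461806e-01  5.80216271e-01 -9.05251670e-04]
contact_force [ 0.62592842 -0.58318375  0.44658286]
ft_torque [0.00120253 0.026703   0.03320238]
gripper_width 0.9991826380839963
side [[466.48880398   0.         265.53008219]
 [  0.         466.48880398 190.94187943]
 [  0.           0.           1.        ]] [ 0.36768657 -0.85951974  1.09778542] [ 0.92684725  0.34580798 -0.04397458 -0.13941756]
top [[415.0370069    0.         256.2962034 ]
 [  0.         415.0370069  186.75289509]
 [  0.           0.           1.        ]] [ 0.49782131 -0.05930471  1.27929797] [-0.69717729 -0.0372971   0.01902462  0.71567507]
```

View pics/side0.png

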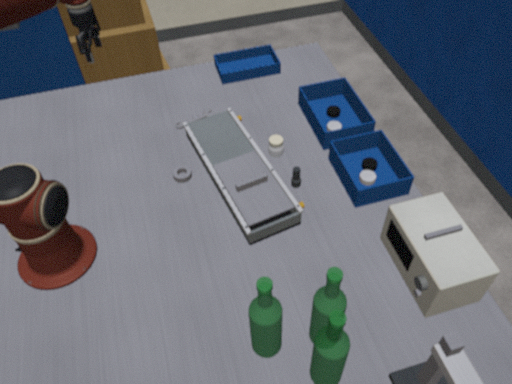

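View pics/top0.png

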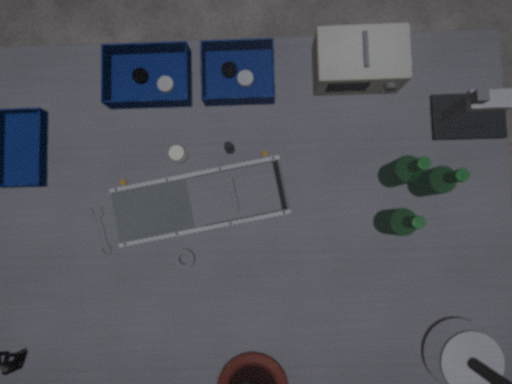

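```bash
cat > h.py <<'E'
import numpy as np, cv2
from scipy.spatial.transform import Rotation as R
def rot(f):
    q=np.asarray(f["rotation"]).ravel(); return R.from_quat([q[1],q[2],q[3],q[0]]).as_matrix()
def ray(f,u,v):
    K=f["K"]; d=np.array([(u-K[0,2])/K[0,0],-(v-K[1,2])/K[1,1],-1.0]); return rot(f)@d
def onz(f,u,v,z):
    d=ray(f,u,v); c=np.array(f["xyz"]); return c+d*(z-c[2])/d[2]
def atdepth(f,u,v):
    return np.array(f["xyz"])+ray(f,u,v)*f["z_map"][int(round(v)),int(round(u))]
def proj(f,p):
    c=rot(f).T@(np.array(p)-np.array(f["xyz"])); K=f["K"]
    return np.array([K[0,2]+K[0,0]*c[0]/-c[2],K[1,2]-K[1,1]*c[1]/-c[2]])
E
python3 - <<'E'
import pickle,cv2
from h import *
d=pickle.load(open("f0.pkl","rb"))
t=d["top"]["image"][130:270,85:315]; cv2.imwrite("pics/t1.png",cv2.convertScaleAbs(cv2.resize(t,None,fx=3.4,fy=3.4,interpolation=cv2.INTER_CUBIC),alpha=1.8))
s=d["side"]["image"][95:245,165:325]; cv2.imwrite("pics/s1.png",cv2.convertScaleAbs(cv2.resize(s,None,fx=3.9,fy=3.9,interpolation=cv2.INTER_CUBIC),alpha=1.3))
E
```

```text
(no output)
```

View pics/t1.png

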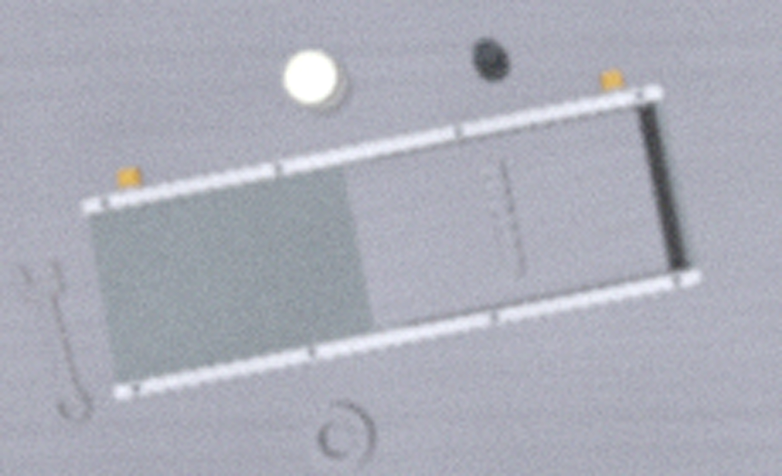

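View pics/s1.png

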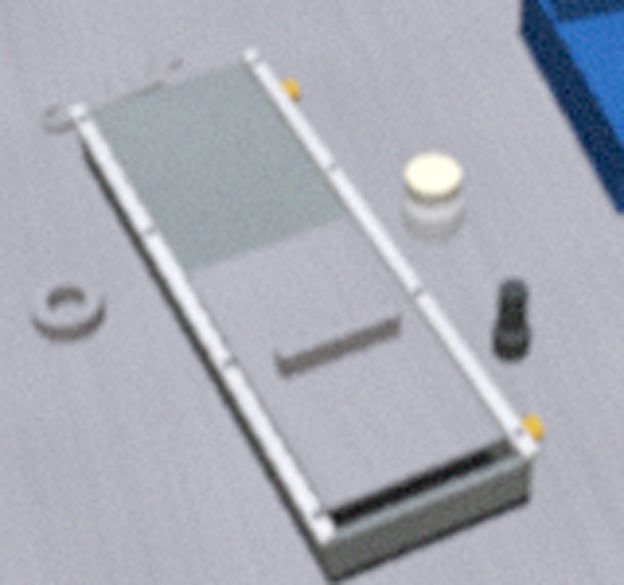

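The top view shows the box: the rail ends are at crop pixels (82,207), (660,92), (700,277) and (117,393). The rib is near (512,218), and a dark slot of open pit shows at the −y end. I'll convert these to positions.

```bash
cat > a.py <<'E'
import pickle,cv2
from h import *
d=pickle.load(open("f0.pkl","rb"));t=d["top"];s=d["side"]
T=lambda u,v,z: onz(t,85+(u+.5)/3.4-.5,130+(v+.5)/3.4-.5,z)
S=lambda u,v,z: onz(s,165+(u+.5)/3.9-.5,95+(v+.5)/3.9-.5,z)
c=[T(*p,.063) for p in((83,207),(661,92),(700,277),(117,392))]
c2=[S(*p,.063) for p in((252,50),(532,452),(325,538),(75,110))]
for a,b in zip(c,c2): print(a.round(4),b.round(4))
for q in(c,c2):
    L=[np.linalg.norm(q[i]-q[(i+1)%4])for i in range(4)]; print(np.round(L,4))
    y=(q[0]-q[1]+q[3]-q[2]); y/=np.linalg.norm(y); print("yaw y axis",np.degrees(np.arctan2(-y[0],y[1])))
    m=sum(q)/4; print("centre",m)
    x=np.array([y[1],-y[0],0])
    o=m-y*0.0075  # centre at y=+7.5mm
    o[2]=0; print("origin",o)
    def loc(p): return np.array([(p-o)@x,(p-o)@y])
    print("rib top ends T",loc(T(503,160,.086)),loc(T(523,277,.086)))
    print("rib S top near edge", loc(S(287,375,.086)),loc(S(400,333,.086)), "back",loc(S(277,352,.086)),loc(S(388,312,.086)))
    print("cover -y edge", loc(T(640,110,.06)),loc(T(670,270,.06)),"+y edge",loc(T(347,170,.06)),loc(T(372,327,.06)))
    for n,p,z in(("jar",(311,77),.06),("plug",(490,55),.072),("ring",(346,436),.022)): print(n,loc(T(*p,z)),T(*p,z))
E
python3 a.py
python3 - <<'E'
import pickle
from h import *
d=pickle.load(open("f0.pkl","rb"));t=d["top"]
for u,v in((113,190),(150,210),(235,195),(283,187),(281,180),(284,200),(200,260)): print(u,v,atdepth(t,u,v).round(4))
E
```

```text
[0.596  0.4081 0.063 ] [0.6014 0.4046 0.063 ]
[ 0.6825 -0.0985  0.063 ] [ 0.6855 -0.1001  0.063 ]
[ 0.5213 -0.1273  0.063 ] [ 0.5221 -0.1289  0.063 ]
[0.4351 0.3779 0.063 ] [0.4362 0.3728 0.063 ]
[0.5139 0.1638 0.5125 0.1637]
yaw y axis 9.683557566653707
centre [0.55873373 0.14005639 0.063     ]
origin [0.55999528 0.13266326 0.        ]
rib top ends T [ 0.04776633 -0.10390729] [-0.05321315 -0.10178364]
rib S top near edge [-0.05008646 -0.12087042] [ 0.04249737 -0.12169225] back [-0.04740256 -0.09682946] [ 0.04402028 -0.09835257]
cover -y edge [ 0.0704277  -0.22766752] [-0.07096853 -0.22575601] +y edge [0.06890845 0.03306925] [-0.06941207  0.03628377]
jar [0.15576047 0.04946101] [0.70521678 0.20761946 0.06      ]
plug [ 0.1414859  -0.10919795] [0.71783307 0.04882003 0.072     ]
ring [-0.1587854   0.08311718] [0.38949144 0.18788742 0.022     ]
[0.5116 0.1659 0.509  0.1682]
yaw y axis 9.583248341024914
centre [0.56127918 0.1370596  0.063     ]
origin [0.56252778 0.12966426 0.        ]
rib top ends T [ 0.04595028 -0.10044475] [-0.05503276 -0.09849789]
rib S top near edge [-0.05187265 -0.11757917] [ 0.04071247 -0.11823891] back [-0.04923085 -0.09353354] [ 0.04219452 -0.0948966 ]
cover -y edge [ 0.06882829 -0.22416512] [-0.07257107 -0.22250116] +y edge [0.06685257 0.03656859] [-0.07147337  0.03954094]
jar [0.15367576 0.05311239] [0.70521678 0.20761946 0.06      ]
plug [ 0.13967898 -0.10557133] [0.71783307 0.04882003 0.072     ]
ring [-0.16092855  0.08621781] [0.38949144 0.18788742 0.022     ]
113 190 [0.597  0.3948 0.0669]
150 210 [0.5354 0.2884 0.0547]
235 195 [0.5711 0.0321 0.0895]
283 187 [ 0.5929 -0.1076  0.0579]
281 180 [ 0.6161 -0.1033  0.0329]
284 200 [ 0.5566 -0.1113  0.0115]
200 260 [ 0.38    0.1509 -0.0023]
```

```bash
python3 -m handwheel '[{"az":0.18},{"az":0.36},{"az":0.54},{"az":0.72},{"az":0.90}]' 255
cat > to.py <<'E'
# python3 to.py lx ly z : shift in tool axes from measured pose to box-local point; aligns tool x with box x, z down
import sys
from h import *
from plant import manip
o=np.array([0.5605,0.1318]); yaw=np.radians(9.65)
B=np.array([[np.cos(yaw),-np.sin(yaw)],[np.sin(yaw),np.cos(yaw)]])
def cur():
    s=manip.state(); q=s["tool_rot"]; M=R.from_quat([q[1],q[2],q[3],q[0]]).as_matrix(); return s,np.array(s["tool_pos"]),M
s,p,M=cur()
l=B.T@(p[:2]-o); print("t",round(s["time"],2),"local",l.round(4),"z",round(p[2],4),"F(box)",(B.T@np.array(s["contact_force"])[:2]).round(1),round(s["contact_force"][2],1),"w",round(s["gripper_width"],3))
if len(sys.argv)>3:
    lx,ly,z=map(float,sys.argv[1:4]); g=np.r_[B@[lx,ly]+o,z]
    G=np.c_[np.r_[B[:,0],0],np.r_[-B[:,1],0],[0,0,-1]]
    print("shift tool",(M.T@(g-p)).round(4),"rotvec",R.from_matrix(M.T@G).as_rotvec().round(4))
E
python3 to.py 0 -0.15 0.2
```

```text
t 0.1 local [-0.2747  0.5117] z 0.2302 F(box) [ 0.6 -0.2] 0.5 w 0.998
shift tool [-0.4482  0.5589  0.0309] rotvec [8.0000e-04 1.8000e-03 1.0695e+00]invalid input at $[0]: expected keys dx, dy, dz, ax, ay, az
```

```bash
python3 -m handwheel '[{"dx":0,"dy":0,"dz":0,"ax":0,"ay":0,"az":0.18},{"dx":0,"dy":0,"dz":0,"ax":0,"ay":0,"az":0.36},{"dx":0,"dy":0,"dz":0,"ax":0,"ay":0,"az":0.54},{"dx":0,"dy":0,"dz":0,"ax":0,"ay":0,"az":0.72},{"dx":0,"dy":0,"dz":0,"ax":0,"ay":0,"az":0.9}]' 255
python3 to.py 0 -0.15 0.2
```

```text
time: 0.72
tool_pos: [0.204, 0.5903, 0.2305]
tool_rot: [0.001, 0.986, 0.165, -0.0]
contact_force: [-0.5, 0.5, -0.1]
gripper_width: -0.003
t 0.72 local [-0.2746  0.5118] z 0.2305 F(box) [-0.4  0.6] -0.1 w -0.003
shift tool [0.1631 0.6977 0.031 ] rotvec [0.001  0.0008 0.1636]
```

```bash
python3 -m handwheel '[{"dx":0.013,"dy":0.056,"dz":0,"ax":0,"ay":0,"az":0.1636},{"dx":0.026,"dy":0.112,"dz":0,"ax":0,"ay":0,"az":0.1636},{"dx":0.039,"dy":0.168,"dz":0,"ax":0,"ay":0,"az":0.1636},{"dx":0.052,"dy":0.224,"dz":0,"ax":0,"ay":0,"az":0.1636},{"dx":0.065,"dy":0.28,"dz":0,"ax":0,"ay":0,"az":0.1636}]'
python3 to.py 0 -0.15 0.2
```

```text
time: 1.35
tool_pos: [0.3588, 0.3463, 0.2309]
tool_rot: [0.0, 0.996, 0.087, -0.0]
contact_force: [0.3, 0.7, -0.2]
gripper_width: -0.003
t 1.35 local [-0.1629  0.2453] z 0.2309 F(box) [0.4 0.7] -0.2 w -0.003
shift tool [0.1604 0.3963 0.0309] rotvec [0.0002 0.0002 0.0063]
```

```bash
python3 -m handwheel '[{"dx":0.023,"dy":0.056,"dz":0,"ax":0,"ay":0,"az":0},{"dx":0.046,"dy":0.112,"dz":0,"ax":0,"ay":0,"az":0},{"dx":0.069,"dy":0.168,"dz":0.01,"ax":0,"ay":0,"az":0},{"dx":0.092,"dy":0.224,"dz":0.02,"ax":0,"ay":0,"az":0},{"dx":0.115,"dy":0.28,"dz":0.03,"ax":0,"ay":0,"az":0}]'
python3 to.py 0 -0.15 0.12
```

```text
time: 1.98
tool_pos: [0.5207, 0.0904, 0.2007]
tool_rot: [-0.0, 0.996, 0.087, -0.0]
contact_force: [0.3, -0.0, 1.6]
gripper_width: -0.003
t 1.98 local [-0.0462 -0.0341] z 0.2007 F(box) [ 0.3 -0.1] 1.6 w -0.003
shift tool [0.0455 0.1162 0.0807] rotvec [-0.0002  0.0001  0.0057]
```

```bash
python3 -m handwheel '[{"dx":0.023,"dy":0.057,"dz":0.0,"ax":0,"ay":0,"az":0.0057},{"dx":0.0455,"dy":0.116,"dz":0.01,"ax":0,"ay":0,"az":0.0057},{"dx":0.0455,"dy":0.116,"dz":0.05,"ax":0,"ay":0,"az":0.0057},{"dx":0.0455,"dy":0.116,"dz":0.08,"ax":0,"ay":0,"az":0.0057},{"dx":0.0455,"dy":0.116,"dz":0.08,"ax":0,"ay":0,"az":0.0057}]'
python3 to.py 0 -0.15 0.07
python3 - <<'E'
from plant import manip
import cv2
f=manip.grab_frame("side");cv2.imwrite("pics/s2.png",cv2.resize(f["image"][80:260,150:350],None,fx=3,fy=3))
E
```

```text
time: 2.6
tool_pos: [0.5824, -0.0139, 0.1174]
tool_rot: [-0.001, 0.996, 0.084, -0.004]
contact_force: [-0.1, -0.1, 0.1]
gripper_width: -0.002
t 2.6 local [-0.0028 -0.1473] z 0.1174 F(box) [-0.2 -0.1] 0.1 w -0.002
shift tool [0.0032 0.0028 0.0474] rotvec [-0.0024  0.0073 -0.0001]
```

View pics/s2.png

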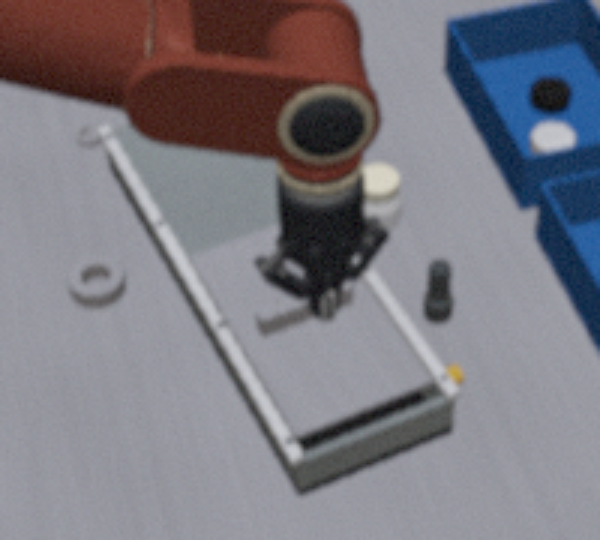

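The closed fingers hover at crop (325,310), on the −y side of the rib. I'll lower them to 9 mm above the plate.

```bash
python3 -m handwheel '[{"dx":0.003,"dy":0.003,"dz":0.03,"ax":0,"ay":0.003,"az":0},{"dx":0.003,"dy":0.003,"dz":0.046,"ax":0,"ay":0.003,"az":0},{"dx":0.003,"dy":0.003,"dz":0.047,"ax":0,"ay":0.003,"az":0}]'
python3 to.py 0 -0.10 0.07
```

```text
time: 3.02
tool_pos: [0.588, -0.0162, 0.0739]
tool_rot: [-0.0, 0.996, 0.084, 0.001]
contact_force: [0.8, 0.5, 0.1]
gripper_width: -0.0
t 3.02 local [ 0.0023 -0.1505] z 0.0739 F(box) [0.8 0.4] 0.1 w -0.0
shift tool [-0.0023 -0.0505  0.0039] rotvec [-0.0005 -0.0015  0.0006]
```

```bash
python3 -m handwheel '[{"dx":-0.002,"dy":-0.015,"dz":0.004,"ax":0,"ay":0,"az":0},{"dx":-0.002,"dy":-0.03,"dz":0.004,"ax":0,"ay":0,"az":0},{"dx":-0.002,"dy":-0.04,"dz":0.004,"ax":0,"ay":0,"az":0},{"dx":-0.002,"dy":-0.05,"dz":0.004,"ax":0,"ay":0,"az":0},{"dx":-0.002,"dy":-0.06,"dz":0.004,"ax":0,"ay":0,"az":0}]'
python3 to.py 0 0.1 0.07
```

```text
time: 3.65
tool_pos: [0.5768, 0.0426, 0.0709]
tool_rot: [0.0, 0.996, 0.084, 0.002]
contact_force: [-1.2, -3.5, 2.2]
gripper_width: 0.002
t 3.65 local [ 0.0011 -0.0907] z 0.0709 F(box) [-1.8 -3.2] 2.2 w 0.002
shift tool [-0.001  -0.1907  0.0007] rotvec [ 0.001  -0.0035  0.0004]
```

Contact, about 3.3 N along −y, which matches the sliding friction. I'll keep pushing.

```bash
python3 -m handwheel '[{"dx":0,"dy":-0.02,"dz":0,"ax":0,"ay":0,"az":0},{"dx":0,"dy":-0.04,"dz":0,"ax":0,"ay":0,"az":0},{"dx":0,"dy":-0.06,"dz":0,"ax":0,"ay":0,"az":0},{"dx":0,"dy":-0.08,"dz":0,"ax":0,"ay":0,"az":0},{"dx":0,"dy":-0.1,"dz":0,"ax":0,"ay":0,"az":0}]'
python3 to.py 0 0.1 0.07
```

```text
time: 4.28
tool_pos: [0.5597, 0.1423, 0.0705]
tool_rot: [-0.0, 0.996, 0.084, 0.002]
contact_force: [2.2, -3.1, 2.8]
gripper_width: 0.005
t 4.28 local [0.001  0.0105] z 0.0705 F(box) [ 1.6 -3.4] 2.8 w 0.005
shift tool [-0.0009 -0.0895  0.0004] rotvec [ 0.     -0.0035  0.0005]
```

```bash
python3 -m handwheel '[{"dx":0,"dy":-0.018,"dz":0,"ax":0,"ay":0,"az":0},{"dx":0,"dy":-0.036,"dz":0,"ax":0,"ay":0,"az":0},{"dx":0,"dy":-0.05,"dz":0,"ax":0,"ay":0,"az":0},{"dx":0,"dy":-0.06,"dz":0,"ax":0,"ay":0,"az":0},{"dx":0,"dy":-0.07,"dz":0,"ax":0,"ay":0,"az":0}]'
python3 to.py 0 0.1 0.07
```

```text
time: 4.9
tool_pos: [0.5478, 0.2103, 0.0702]
tool_rot: [-0.0, 0.996, 0.084, 0.001]
contact_force: [0.7, -2.6, 2.6]
gripper_width: 0.001
t 4.9 local [0.0006 0.0795] z 0.0702 F(box) [ 0.2 -2.7] 2.6 w 0.001
shift tool [-0.0006 -0.0205  0.0002] rotvec [ 0.0002 -0.0026  0.0001]
```

Now small steps toward the stop, watching the force.

```bash
python3 -m handwheel '[{"dx":0,"dy":-0.004,"dz":0,"ax":0,"ay":0,"az":0},{"dx":0,"dy":-0.008,"dz":0,"ax":0,"ay":0,"az":0},{"dx":0,"dy":-0.012,"dz":0,"ax":0,"ay":0,"az":0}]'
python3 to.py 0 0.1 0.07
```

```text
time: 5.28
tool_pos: [0.5458, 0.2217, 0.0701]
tool_rot: [-0.0, 0.996, 0.084, 0.001]
contact_force: [0.9, -2.4, 1.4]
gripper_width: -0.001
t 5.28 local [0.0005 0.0911] z 0.0701 F(box) [ 0.5 -2.6] 1.4 w -0.001
shift tool [-0.0005 -0.0089  0.0001] rotvec [ 0.0001 -0.0024 -0.0001]
```

```bash
python3 -m handwheel '[{"dx":0,"dy":-0.003,"dz":0,"ax":0,"ay":0,"az":0},{"dx":0,"dy":-0.006,"dz":0,"ax":0,"ay":0,"az":0}]'
python3 to.py 0 0.1 0.07
```

```text
time: 5.52
tool_pos: [0.5448, 0.2277, 0.0701]
tool_rot: [-0.0, 0.996, 0.084, 0.001]
contact_force: [0.6, -2.2, 1.6]
gripper_width: 0.0
t 5.53 local [0.0006 0.0972] z 0.0701 F(box) [ 0.2 -2.3] 1.6 w 0.0
shift tool [-0.0006 -0.0028  0.0001] rotvec [ 0.0001 -0.0024  0.0001]
```

```bash
python3 -m handwheel '[{"dx":0,"dy":-0.003,"dz":0,"ax":0,"ay":0,"az":0},{"dx":0,"dy":-0.005,"dz":0,"ax":0,"ay":0,"az":0}]'
python3 to.py 0 0.1 0.07
```

```text
time: 5.78
tool_pos: [0.5439, 0.2327, 0.0701]
tool_rot: [-0.0, 0.996, 0.084, 0.001]
contact_force: [-1.1, -2.1, 1.2]
gripper_width: 0.0
t 5.78 local [0.0005 0.1023] z 0.0701 F(box) [-1.4 -1.9] 1.2 w 0.0
shift tool [-0.0005  0.0023  0.0001] rotvec [ 0.     -0.0025  0.0004]
```

```bash
python3 -m handwheel '[{"dx":0,"dy":-0.002,"dz":0,"ax":0,"ay":0,"az":0},{"dx":0,"dy":-0.003,"dz":0,"ax":0,"ay":0,"az":0}]'
python3 to.py 0 0.1 0.07
```

```text
time: 6.02
tool_pos: [0.5434, 0.2356, 0.0701]
tool_rot: [-0.0, 0.996, 0.084, 0.001]
contact_force: [-0.4, -2.2, 0.8]
gripper_width: -0.002
t 6.03 local [0.0005 0.1052] z 0.0701 F(box) [-0.7 -2.1] 0.8 w -0.002
shift tool [-0.0005  0.0052  0.0001] rotvec [ 0.     -0.0025  0.0004]
```

```bash
python3 -m handwheel '[{"dx":0,"dy":-0.002,"dz":0,"ax":0,"ay":0,"az":0},{"dx":0,"dy":-0.003,"dz":0,"ax":0,"ay":0,"az":0}]'
python3 to.py
```

```text
time: 6.28
tool_pos: [0.5429, 0.2386, 0.0702]
tool_rot: [-0.0, 0.996, 0.084, 0.001]
contact_force: [-2.1, -2.6, 1.7]
gripper_width: 0.005
t 6.28 local [0.0005 0.1082] z 0.0702 F(box) [-2.5 -2.2] 1.7 w 0.005
```

```bash
python3 - <<'E'
from plant import manip
import cv2
f=manip.grab_frame("side");cv2.imwrite("pics/s3.png",cv2.convertScaleAbs(cv2.resize(f["image"][80:260,150:350],None,fx=3,fy=3),alpha=1.3))
f=manip.grab_frame("top");cv2.imwrite("pics/t3.png",cv2.convertScaleAbs(cv2.resize(f["image"][130:270,85:315],None,fx=3,fy=3),alpha=1.8))
E
```

```text
(no output)
```

View pics/s3.png

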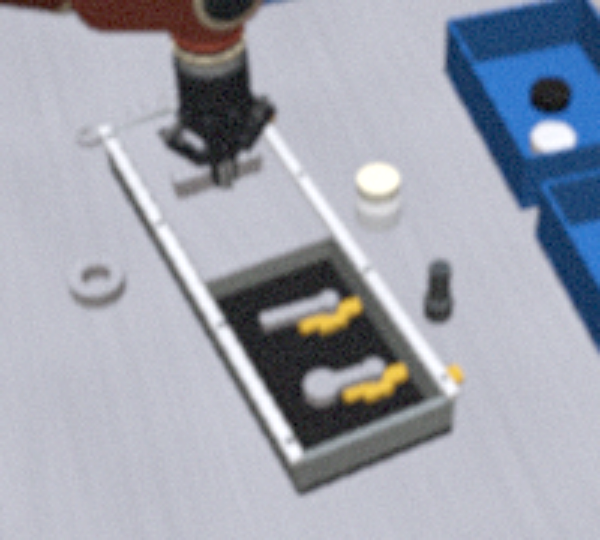

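View pics/t3.png

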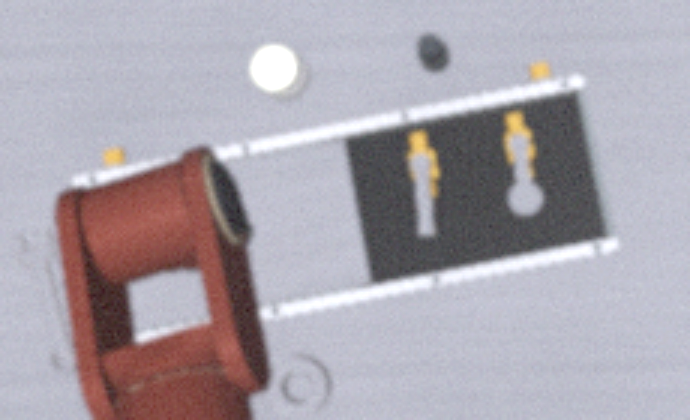

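The pit is open. The disc handle is the −y valve (disc at side crop (320,385), top crop (525,197)) and the plain handle is the +y valve. Next I'll measure the cover edge and the handles.

```bash
cat > m.py <<'E'
from h import *
import pickle
d=pickle.load(open("f0.pkl","rb"));t=d["top"];s=d["side"]
o=np.array([0.5605,0.1318]); yaw=np.radians(9.65)
B=np.array([[np.cos(yaw),-np.sin(yaw)],[np.sin(yaw),np.cos(yaw)]])
T=lambda u,v,z: (B.T@(onz(t,85+(u+.5)/3-.5,130+(v+.5)/3-.5,z)[:2]-o)).round(4)
S=lambda u,v,z: (B.T@(onz(s,150+(u+.5)/3-.5,80+(v+.5)/3-.5,z)[:2]-o)).round(4)
print("edge",T(347,140,.06),T(370,282,.06)," pit end",T(578,94,.063),T(605,238,.063))
print("disc",T(525,197,.048),S(320,380,.048)," plain tip",T(427,236,.048)," stems",T(520,140,.05),T(421,160,.05))
E
python3 m.py
python3 -m handwheel '[{"dx":0,"dy":-0.002,"dz":0,"ax":0,"ay":0,"az":0},{"dx":0,"dy":-0.004,"dz":0,"ax":0,"ay":0,"az":0}]'
python3 to.py
```

```text
edge [ 0.0703 -0.0075] [-0.0715 -0.0043]  pit end [ 0.0701 -0.24  ] [-0.0737 -0.238 ]
disc [-0.0184 -0.1692] [-0.0167 -0.1672]  plain tip [-0.0375 -0.0665]  stems [ 0.038  -0.1753] [ 0.0376 -0.0749]
time: 6.62
tool_pos: [0.5427, 0.2399, 0.0702]
tool_rot: [0.003, 0.996, 0.085, 0.001]
contact_force: [-0.1, -14.8, 2.2]
gripper_width: -0.002
t 6.62 local [0.0006 0.1096] z 0.0702 F(box) [ -2.6 -14.5] 2.2 w -0.002
```

Firm stop: 14.5 N with the cover edge at y≈−6 mm, so the cover is fully open. I'll back off and rise.

```bash
python3 -m handwheel '[{"dx":0,"dy":0.015,"dz":0,"ax":0,"ay":0,"az":0},{"dx":0,"dy":0.03,"dz":-0.01,"ax":0,"ay":0,"az":0},{"dx":0,"dy":0.05,"dz":-0.05,"ax":0,"ay":0,"az":0},{"dx":0,"dy":0.09,"dz":-0.08,"ax":0,"ay":0,"az":0},{"dx":0,"dy":0.14,"dz":-0.08,"ax":0,"ay":0,"az":0}]'
python3 to.py -0.02 -0.215 0.1
```

```text
time: 7.25
tool_pos: [0.5686, 0.1036, 0.1554]
tool_rot: [-0.0, 0.996, 0.085, 0.006]
contact_force: [0.5, 0.6, -0.2]
gripper_width: 0.002
t 7.25 local [ 0.0032 -0.0291] z 0.1554 F(box) [0.6 0.5] -0.2 w 0.002
shift tool [-0.0242  0.1858  0.0552] rotvec [ 0.0001 -0.0121  0.0015]
```

```bash
python3 -m handwheel '[{"dx":-0.008,"dy":0.055,"dz":0.0,"ax":0,"ay":0,"az":0},{"dx":-0.016,"dy":0.11,"dz":0,"ax":0,"ay":0,"az":0},{"dx":-0.023,"dy":0.16,"dz":0,"ax":0,"ay":0,"az":0},{"dx":-0.023,"dy":0.183,"dz":0.0,"ax":0,"ay":0,"az":0},{"dx":-0.023,"dy":0.183,"dz":0.05,"ax":0,"ay":0,"az":0}]'
python3 to.py -0.02 -0.215 0.036
python3 - <<'E'
from plant import manip
import cv2
f=manip.grab_frame("side");cv2.imwrite("pics/s4.png",cv2.convertScaleAbs(cv2.resize(f["image"][80:260,150:350],None,fx=3,fy=3),alpha=1.3))
E
```

```text
time: 7.88
tool_pos: [0.5787, -0.0828, 0.1058]
tool_rot: [0.002, 0.997, 0.083, 0.008]
contact_force: [1.1, 0.2, -0.1]
gripper_width: -0.001
t 7.88 local [-0.018  -0.2146] z 0.1058 F(box) [1.1 0. ] -0.1 w -0.001
shift tool [-0.0031  0.0001  0.0698] rotvec [ 0.0047 -0.015  -0.0026]
```

View pics/s4.png

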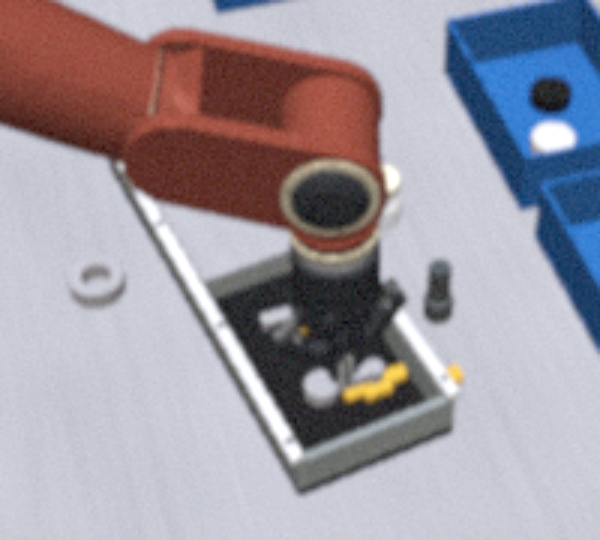

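```bash
python3 - <<'E'
from h import *
import pickle
s=pickle.load(open("f0.pkl","rb"))["side"]
for p in([0.5787,-0.0828,0.1058],[0.5787,-0.0828,0.036]): print((proj(s,p)-[150,80])*3)
E
python3 -m handwheel '[{"dx":-0.003,"dy":0,"dz":0.03,"ax":0,"ay":-0.015,"az":0},{"dx":-0.003,"dy":0,"dz":0.055,"ax":0,"ay":-0.015,"az":0},{"dx":-0.003,"dy":0,"dz":0.068,"ax":0,"ay":-0.015,"az":0},{"dx":-0.003,"dy":0,"dz":0.068,"ax":0,"ay":-0.015,"az":0}]'
python3 to.py -0.02 -0.195 0.036
```

```text
[338.28918944 375.76058487]
[339.71425852 422.04786211]
time: 8.43
tool_pos: [0.5707, -0.0798, 0.0317]
tool_rot: [0.0, 0.996, 0.085, -0.007]
contact_force: [0.5, -1.0, 0.2]
gripper_width: -0.0
t 8.43 local [-0.0254 -0.2103] z 0.0317 F(box) [ 0.3 -1.1] 0.2 w -0.0
shift tool [ 0.0054 -0.0153 -0.0043] rotvec [-0.001   0.0135  0.0008]
```

```bash
python3 -m handwheel '[{"dx":0.005,"dy":-0.006,"dz":-0.005,"ax":0,"ay":0.0135,"az":0},{"dx":0.005,"dy":-0.013,"dz":-0.005,"ax":0,"ay":0.0135,"az":0},{"dx":0.004,"dy":-0.020,"dz":-0.005,"ax":0,"ay":0.0135,"az":0},{"dx":0.003,"dy":-0.028,"dz":-0.005,"ax":0,"ay":0.0135,"az":0}]'
python3 to.py -0.0206 -0.1593 0.036
```

```text
time: 8.93
tool_pos: [0.5706, -0.0523, 0.0384]
tool_rot: [0.001, 0.996, 0.084, 0.002]
contact_force: [2.0, -2.4, 1.0]
gripper_width: 0.001
t 8.93 local [-0.0209 -0.1831] z 0.0384 F(box) [ 1.6 -2.7] 1.0 w 0.001
shift tool [ 0.0003 -0.0238  0.0024] rotvec [ 0.0018 -0.0044  0.0003]
```

Contact, about 2.7 N, which fits 0.12 N m at about 50 mm. I'll follow the arc.

```bash
python3 -m handwheel '[{"dx":-0.0005,"dy":-0.012,"dz":0.002,"ax":0,"ay":0,"az":0},{"dx":0.0003,"dy":-0.0238,"dz":0.002,"ax":0,"ay":0,"az":0},{"dx":0.0045,"dy":-0.034,"dz":0.002,"ax":0,"ay":0,"az":0},{"dx":0.011,"dy":-0.044,"dz":0.002,"ax":0,"ay":0,"az":0}]'
python3 to.py 0.006 -0.125 0.036
```

```text
time: 9.43
tool_pos: [0.5726, -0.0063, 0.0348]
tool_rot: [0.0, 0.996, 0.084, 0.0]
contact_force: [0.2, -4.0, 0.4]
gripper_width: -0.0
t 9.43 local [-0.0113 -0.1382] z 0.0348 F(box) [-0.5 -4. ] 0.4 w -0.0
shift tool [ 0.0173 -0.0132 -0.0012] rotvec [ 0.0001 -0.0001  0.0004]
```

```bash
python3 -m handwheel '[{"dx":0.006,"dy":-0.006,"dz":0,"ax":0,"ay":0,"az":0},{"dx":0.012,"dy":-0.010,"dz":0,"ax":0,"ay":0,"az":0},{"dx":0.017,"dy":-0.012,"dz":0,"ax":0,"ay":0,"az":0}]'
python3 to.py 0.006 -0.125 0.036
python3 - <<'E'
from plant import manip
import cv2
f=manip.grab_frame("side");cv2.imwrite("pics/s5.png",cv2.convertScaleAbs(cv2.resize(f["image"][140:240,200:320],None,fx=5,fy=5,interpolation=2),alpha=1.4))
E
```

```text
time: 9.8
tool_pos: [0.5873, 0.0082, 0.0347]
tool_rot: [-0.0, 0.996, 0.084, -0.0]
contact_force: [-1.6, -1.5, -0.0]
gripper_width: -0.003
t 9.8 local [ 0.0058 -0.1263] z 0.0347 F(box) [-1.9 -1.2] -0.0 w -0.003
shift tool [ 0.0002 -0.0013 -0.0013] rotvec [-0.0009  0.0003  0.0004]
```

View pics/s5.png

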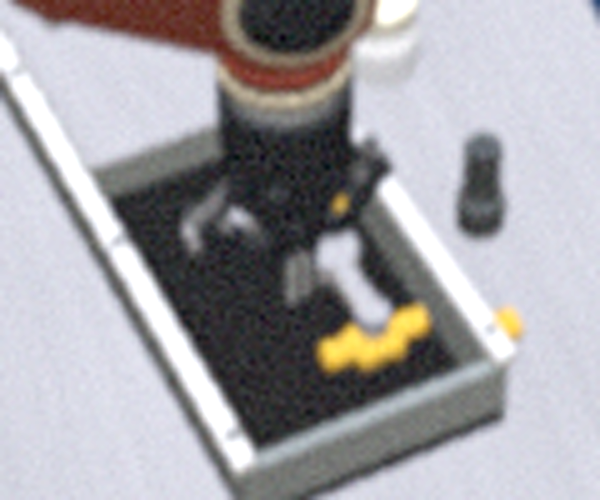

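The handle has followed and is almost crosswise, with the fingers at (297,280) on its −x side. I'll push on to the stop.

```bash
python3 -m handwheel '[{"dx":0.002,"dy":-0.001,"dz":0,"ax":0,"ay":0,"az":0},{"dx":0.004,"dy":-0.001,"dz":0,"ax":0,"ay":0,"az":0}]'
python3 to.py
```

```text
time: 10.1
tool_pos: [0.5886, 0.0086, 0.0342]
tool_rot: [0.0, 0.996, 0.084, -0.003]
contact_force: [-12.4, -6.7, 5.7]
gripper_width: -0.002
t 10.1 local [ 0.0071 -0.1262] z 0.0342 F(box) [-13.3  -4.5] 5.7 w -0.002
```

```bash
python3 -m handwheel '[{"dx":0.002,"dy":0,"dz":0,"ax":0,"ay":0,"az":0},{"dx":0.003,"dy":0,"dz":0,"ax":0,"ay":0,"az":0}]'
python3 to.py
```

```text
time: 10.35
tool_pos: [0.5891, 0.0085, 0.0339]
tool_rot: [0.0, 0.996, 0.085, -0.007]
contact_force: [-18.6, -7.3, 11.4]
gripper_width: -0.001
t 10.35 local [ 0.0076 -0.1263] z 0.0339 F(box) [-19.6  -4. ] 11.4 w -0.001
```

```bash
python3 -m handwheel '[{"dx":-0.01,"dy":0,"dz":0,"ax":0,"ay":0,"az":0},{"dx":-0.02,"dy":0.005,"dz":0,"ax":0,"ay":0,"az":0},{"dx":-0.02,"dy":0.005,"dz":-0.05,"ax":0,"ay":0,"az":0},{"dx":-0.02,"dy":0.005,"dz":-0.11,"ax":0,"ay":0,"az":0},{"dx":-0.06,"dy":0.005,"dz":-0.15,"ax":0,"ay":0,"az":0}]'
python3 -m handwheel '[{"dx":-0.06,"dy":0,"dz":0,"ax":0,"ay":0,"az":0},{"dx":-0.12,"dy":0,"dz":0,"ax":0,"ay":0,"az":0},{"dx":-0.15,"dy":0,"dz":0,"ax":0,"ay":0,"az":0},{"dx":-0.15,"dy":0,"dz":0,"ax":0,"ay":0,"az":0}]'
python3 to.py
python3 - <<'E'
from plant import manip
import cv2,pickle
d={}
for n in("side","top"): d[n]=manip.grab_frame(n)
pickle.dump(d,open("f1.pkl","wb"))
cv2.imwrite("pics/s6.png",cv2.convertScaleAbs(cv2.resize(d["side"]["image"][80:260,150:350],None,fx=3,fy=3),alpha=1.3))
cv2.imwrite("pics/t6.png",cv2.convertScaleAbs(cv2.resize(d["top"]["image"][130:270,85:315],None,fx=3,fy=3),alpha=1.8))
E
```

```text
time: 10.98
tool_pos: [0.5381, -0.0054, 0.1895]
tool_rot: [0.0, 0.996, 0.085, 0.004]
contact_force: [0.2, 0.7, 1.3]
gripper_width: 0.0
time: 11.48
tool_pos: [0.3872, -0.0305, 0.1851]
tool_rot: [0.0, 0.996, 0.084, 0.002]
contact_force: [0.8, 0.0, 0.8]
gripper_width: 0.001
t 11.47 local [-0.198 -0.131] z 0.1851 F(box) [ 0.8 -0.1] 0.8 w 0.001
```

View pics/s6.png

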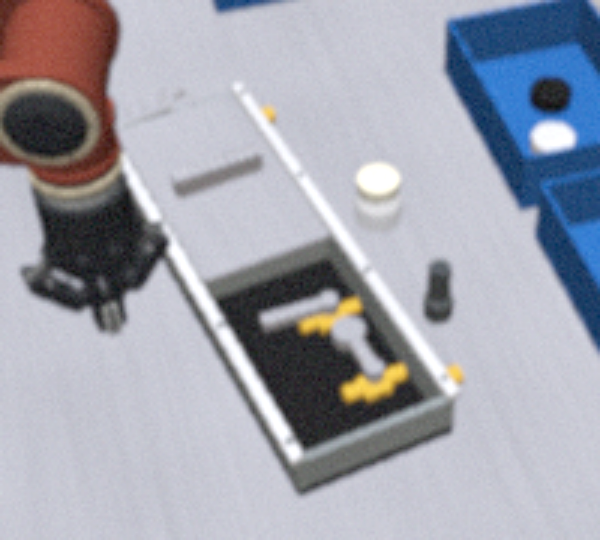

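View pics/t6.png

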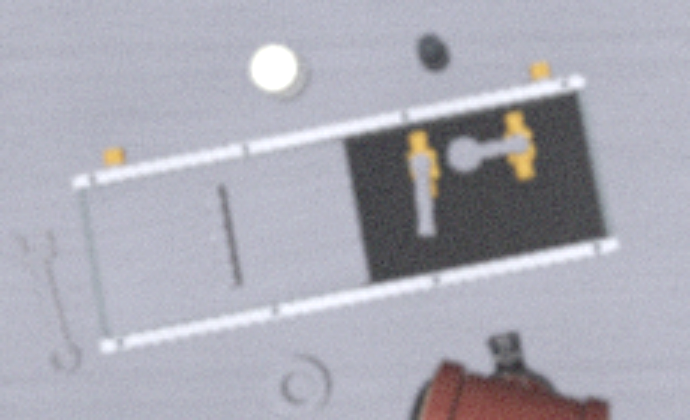

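```bash
sed -i 's/f0.pkl/f1.pkl/' m.py; cat >> m.py <<'E'
def cen(f,img0,z,box):
    pass
st=np.array([.035,-.175])
for n,e in(("top",T(464,154,.048)),("side",S(350,330,.048))):
    v=e-st; print(n,e,"len",np.linalg.norm(v).round(4),"angle",np.arctan2(v[1],-v[0]).round(3))
for e in (T(519,145,.048),S(376,372,.048)): print("stem",e)
print("edge",T(345,140,.06),T(369,282,.06),"rib",T(222,187,.086),T(240,283,.086),"plain tip",T(427,236,.048))
E
python3 m.py | tail -6
```

```text
disc [-0.0184 -0.1692] [-0.0167 -0.1672]  plain tip [-0.0375 -0.0665]  stems [ 0.038  -0.1753] [ 0.0376 -0.0749]
top [ 0.0354 -0.1179] len 0.0571 angle 1.578
side [ 0.0376 -0.1233] len 0.0518 angle 1.621
stem [ 0.0335 -0.1733]
stem [ 0.0359 -0.1829]
edge [ 0.0707 -0.0056] [-0.0713 -0.0034] rib [0.0456 0.1161] [-0.0488  0.1151] plain tip [-0.0375 -0.0665]
```

Both views put the handle at 1.58–1.62 rad, and the plain tip and the cover haven't moved. The robot is clear of everything, so I'll hand in.

```bash
python3 -c "
from plant import manip
print(manip.job_done())"
```

```text
the job is handed in; nothing more can be done
None
```

The air supply is shut off, and I handed the job in at about 11.5 s of the 50 s allowed. With the gripper closed, I pushed the cover's rib until it met its stop. I then pushed the disc handle (the valve at the box's -y end) clockwise until it met its stop, and moved the arm clear.

- **Cover:** it met its stop at about 14.5 N. In the last pictures its edge is still at y ≈ -5 mm and the rib at y ≈ 116 mm, so it stayed open.
- **Disc handle:** it met its stop at about 20 N. The top view puts it at 1.58 rad and the side view at 1.62 rad. The two differ by a few mm in pixel reading, and both fit fully shut at 1.571.
- **Left alone:** the plain handle's tip measured the same before and after the disc handle was pushed. The jar and plug gauge look unmoved in the close-up pictures, and the ring gauge and wrench look unmoved in the top one. The bottles were outside the final close-ups, but the arm stayed well away from them.
- **Robot:** it ended clear of everything, with about 1 N on the force sensor, the same as the readings in free air.

The only call refused was my first move, for missing row keys; nothing moved.

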